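Shut the tool batteries away in their clamped chest

TASK

Put every battery pack lying on the worktop into the steel chest, all resting on its floor, none on top of another or on end, and then put the lid on so that it sits fully down. After that, fit the square-bored T-handle fully onto the square spindle of the chest's clamp and turn it clockwise as far as it goes, so that the claw swings over the lid and comes down on it. Leave the handle on the spindle and leave the tape, torch, brush, jar and tin where they are.

Things in the scene. Friction and masses are not known exactly. Their poses are not given: they have to be found in the camera images.
- pack0: black plastic battery pack with a grey band, 44 mm wide (its x), 68 mm long (its y), 36 mm high (plus 4 mm of contact rails on top, look only), 0.2 to 0.3 kg. Origin: centre of its underside, z up. All packs are alike; two to four are present, the others read None
- pack1: black plastic battery pack with a grey band, 44 mm wide (its x), 68 mm long (its y), 36 mm high (plus 4 mm of contact rails on top, look only), 0.2 to 0.3 kg. Origin: centre of its underside, z up. All packs are alike; two to four are present, the others read None
- pack2: black plastic battery pack with a grey band, 44 mm wide (its x), 68 mm long (its y), 36 mm high (plus 4 mm of contact rails on top, look only), 0.2 to 0.3 kg. Origin: centre of its underside, z up. All packs are alike; two to four are present, the others read None
- pack3: black plastic battery pack with a grey band, 44 mm wide (its x), 68 mm long (its y), 36 mm high (plus 4 mm of contact rails on top, look only), 0.2 to 0.3 kg. Origin: centre of its underside, z up. All packs are alike; two to four are present, the others read None
- chest: open grey steel chest, fixed, 160 (x) x 200 mm (y) outside, rim 64 mm high, walls 5 mm, floor 6 mm thick (inside 150 x 190 mm, 58 mm deep). Origin: centre of its underside on the worktop, z up. The clamp's post, 38 mm across, 58 mm high, stands on its -y side, its axis at chest x = 0, y = -135 mm
- chest_floor (a point): centre of the chest's inner floor, 6 mm above the worktop; axes as the chest's
- lid: loose lid, 0.45 kg: plate 166 (x) x 206 (y) x 5 mm on a rubber plug 143 x 183 mm, 8 mm deep, that enters the chest's mouth either way round. Origin: centre of the plug's underside; plate top z = 13 mm. Grip bar over the middle along y: 80 mm long, 18 mm wide, z = 27 to 41 mm, a foot at each end, open under its middle. Fully down, its origin is 56 mm above the worktop
- handle: loose T-handle, 0.16 kg, standing on its hub: steel hub 38 x 38 x 28 mm high with a square bore 18.5 mm wide, 28 mm deep, open below, sides parallel to the handle's x and y; on top a black grip bar 80 mm long (x), 18 mm wide (y), z = 28 to 58 mm. Origin: centre of the hub's underside, z up. Fits the spindle in any of four quarter turns
- spindle (a point): point on the clamp's axis on top of its round foot, where the handle's underside rests when fully on. Its x and y turn with the clamp, parallel to the spindle's sides; z up. The spindle, 16 mm square, rises 24.5 mm above this point (last 6 mm tapered to 9 mm). The point is 89.5 mm above the worktop at clamp = 0 and sinks 10 mm over the full turn
- clamp (a joint): turn of the clamp, rad: starts at 0 to 0.6, grows clockwise seen from above, stop at 2.4; sinks 4.17 mm per rad. Friction 0.15 N m, stays where left; the loose bore leaves about 0.15 rad of play each way. Its claw, a flat arm 10 mm thick reaching 52 mm from the axis, points to the robot's side, clear of the lid, at the start, and lies over the lid's edge at 2.4
- tape: roll of paper tape lying flat, 90 mm across, 25 mm high; leave it alone. Origin: centre of its underside
- torch: yellow and black work torch lying down, 172 mm long (its x), 48 mm wide, 48 mm high; leave it alone. Origin: centre of its underside
- brush: wooden hand brush lying on its bristles, 200 mm long, 38 mm high; leave it alone. Origin: centre of its underside
- jar: small glass jar with a white cap, 64 mm across, 65 mm high; leave it alone. Origin: centre of its underside
- tin: round aluminium tin, 74 mm across, 45 mm high; leave it alone. Origin: centre of its underside
Mind the look-alikes: they are no part of the job. What is shaped like the pack3 but green is not meant. Leave any pink look-alike of the handle alone.

How it is judged:
By the outcome, as a careful person would: the job done as asked, in the order asked, and still so for the second after the job is handed in, with the robot touching nothing.
Of pack0, pack1, pack2, pack3 only 2 to 4 are there at a start; the rules pass over those that are not, and their reading is None.
At some moment in a run one of pack0, pack1, pack2, pack3, lid may be knocked a few centimetres aside while the robot is not near it.
It also fails if it takes over 210 s, if anything falls off the work surface, if the arm or the gripper's body presses on something with over 40 N, if the wrist force passes 120 N, or if a joint passes its speed limit or range.

ROBOT

A 6-joint arm with a two-finger parallel gripper is mounted at the origin on the work surface. World frame = base frame: x ahead of the robot, y to its left, z up, the work surface at z = 0. Lengths are in m, angles in degrees, forces in N, time in s.
With the tool pointing down it reaches from about 0.35 to 0.975 m from the base axis. Payload 7.1 kg.
Tool frame: the origin (TCP) lies on the front face of the gripper's body, between the roots of the fingers; the fingertips stand 80 mm ahead of it and the grasp point (between the pads) lies 61 mm ahead of it; z points along the fingers, y is the line along which they close (so a half turn about z gives the same grasp; the last joint's range is limited). The gripper opens to 88 mm and grips with 3 to 60 N. Pads are 20 mm wide; open, the fingers measure 115 mm over their backs; the gripper's body (75 mm by 178 mm) begins 61 mm behind the grasp point.
Start: joints at [66.52, 24.242, 93.386, -0, 62.372, -1.089], TCP at [0.238, 0.578, 0.303] pointing down, gripper open.
Joint ranges: [-172.04, 172.04], [-51.8, 120.97], [4.93, 147.93], [-75.15, 255.16], [6.16, 154.13], [-145.62, 145.62]. Speed limits (degrees/s): [136.94, 136.94, 172.46, 180, 180, 180].

INTERFACE

Orientations are given as [roll, pitch, yaw] about the fixed x, y, z axes, in that order (R = Rz(yaw) Ry(pitch) Rx(roll)).
In Python, from station import r gives the robot as it stands. The module is installed in compiled form; this text tells all that it offers.
- The arm moves only by the tool jog_arm, never from a script. Its argument "motion" is one flat list of numbers, 4 for each row, row after row: the shift along the tool's x, y, z in units of 60 mm (1.0 is 60 mm), then the turn about the tool's z in rad. A call has 1 to 8 rows; each row shifts and turns the commanded pose from where the row before left it, along the tool's axes as they then stand; what a row does not reach is not made up. A row lasts 1/8 s, in which the tool goes at most 62.5 mm and 10.7 degrees, less where a joint would pass 70% of its speed; a pose out of reach is approached as far as the arm can. A call is refused whole if a number of a shift passes 1 or a number of a turn 0.188, either way. A call with a gripper value outside its range is refused whole. "claw" is the finger opening in mm, from 0 to 87.8, set as the call begins (left out, the last holds). The fingers move at their own pace and stop on an object; "force" is the grip in N (left out, the last holds). Time passes only in rows, so rows that do not move let the fingers close. It gives the time, the measured TCP pose, the force, the opening and the grip force at its end, in the units of the state.
- r.get_obs(): the state, without advancing time (a new reading comes with each control period).
- r.snapshot(name): name is "scene" or "side" or "wrist"; returns a dict with "color" (384x512x3 uint8, red, green, blue), "fx", "fy", "cx", "cy" (pixels), "rvec" (rotation vector, rad) and "tvec" (3), from world to camera coordinates, as OpenCV has them; the wrist camera has in their place "mount" (4x4, takes a point from camera to tool coordinates, whose origin is the TCP and whose axes are the flange's). Camera axes: x right, y down, z forward; pixel columns grow to the right and rows downward; lengths in m; the calibration is good to about 2 mm. A picture is of the moment at which its call begins: read the wrist's pose just before it. There is no depth.
- r.close_job(): hands the job in; it is judged then, once.
The state is a dict: "time": time; "joint_pos": joint angles; "dq": joint speeds; "joint_efforts": joint torques, N m; "position": TCP position; "orientation": TCP orientation; "contact_force": force on the tool from outside, world axes, zero at the start; "wrist_torque": the same for the moment, N m; "grip_width": opening from 0.0 (shut) to 1.0 (fully open); "gripper_force": force on a finger pad.
Only numpy, scipy, OpenCV 4.12 (cv2) and the standard library are available. Lean on these libraries where they do the work, as an engineer would, in place of code of your own. Each camera call takes 0.05 s, during which the arm holds its last target. There are 200 camera calls.

## Working session

There is one attempt and no reset: what is moved stays moved. The work goes in short steps, Python scripts to look and compute and a tool call to move; the robot and the scene stay as the last step left them, time stands still between calls to the robot, and variables do not carry over. Pictures are saved under pics/ and viewed, at most 14 in all, crops included, and the job is handed in when it is done.

Besides the shell and the picture viewer there is one more tool, called after ">>>" by a JSON object that holds its "api" and its "payload", one argument or row to a line. jog_arm: Moves the arm, as the interface text tells. Its arguments: {"type":"object","properties":{"motion":{"type":"array"},"claw":{"type":"number"},"force":{"type":"number"}},"required":["motion"]}

```bash
mkdir -p pics; cat > h.py <<'E'
import numpy as np, cv2
from scipy.spatial.transform import Rotation as Ro
from station import r
def snap(name, fn=None):
    o=r.get_obs(); s=r.snapshot(name); im=cv2.cvtColor(s['color'],cv2.COLOR_RGB2BGR)
    if fn: cv2.imwrite('pics/'+fn,im)
    K=np.array([[s['fx'],0,s['cx']],[0,s['fy'],s['cy']],[0,0,1.]])
    if 'mount' in s:
        M=np.array(s['mount']); T=np.eye(4); T[:3,:3]=Ro.from_euler('xyz',o['orientation'],degrees=True).as_matrix(); T[:3,3]=o['position']
        W=T@M; R=W[:3,:3]; c=W[:3,3]
    else:
        A=Ro.from_rotvec(np.ravel(s['rvec'])).as_matrix(); R=A.T; c=-R@np.ravel(s['tvec'])
    return im,K,R,c
def cast(K,R,c,uv,z):
    uv=np.atleast_2d(uv).astype(float); d=np.c_[uv,np.ones(len(uv))]@np.linalg.inv(K).T@R.T
    return c+d*((z-c[2])/d[:,2])[:,None]
def proj(K,R,c,P):
    q=(np.atleast_2d(P)-c)@R@K.T; return q[:,:2]/q[:,2:]
E
python3 - <<'E'
from h import *
for n in('scene','side','wrist'):
    im,K,R,c=snap(n,n+'0.png'); print(n,c.round(3),K[0,0],R[:,2].round(2))
o=r.get_obs();print(o)
E
```

```text
scene [ 1.135 -0.769  0.745] 422.0122283315964 [-0.51  0.66 -0.55]
side [-0.119 -0.82   1.055] 386.0985030783934 [ 0.46  0.57 -0.68]
wrist [0.174 0.605 0.385] 339.27929690989055 [ 0.23 -0.1  -0.97]
{'time': 0.15, 'joint_pos': array([ 6.65213007e+01,  2.42743623e+01,  9.34200969e+01,  8.03175165e-04,
        6.23711889e+01, -1.08915410e+00]), 'dq': array([-0.03748345, -0.05175806, -0.21702141, -0.02374072,  0.0062254 ,
        0.06267355]), 'joint_efforts': array([ 2.81606972e-06, -5.44986105e+01, -2.73917377e+01,  6.43905695e-02,
        2.03834334e-02, -5.49622189e-05]), 'position': array([0.23791297, 0.57759515, 0.30208909]), 'orientation': array([-1.79934377e+02, -1.95888507e-03,  1.57610081e+02]), 'contact_force': array([-0.07857664,  0.64293468,  0.73433721]), 'wrist_torque': array([ 0.02617324, -0.04929694,  0.01069773]), 'gripper_force': 0.0, 'grip_width': 1.000949841340129}
```

View pics/scene0.png

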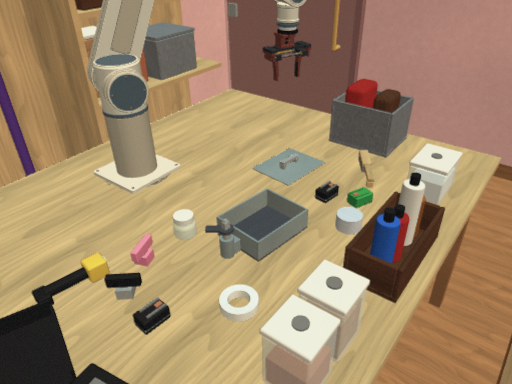

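View pics/side0.png

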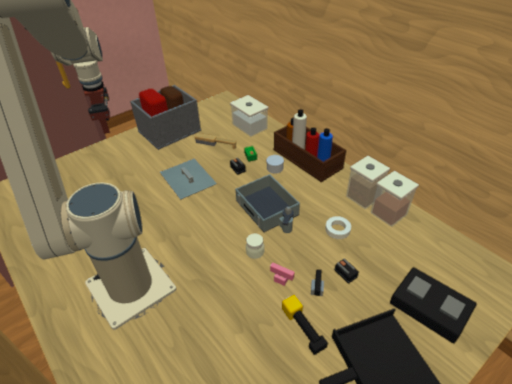

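The scene view shows two packs at (327,190) and (152,315), the lid at (290,165), the chest at (262,222) with its post at (228,240), and the handle at (124,283). The side view shows the packs at (237,166) and (346,270), and the handle at (318,282). The green and pink look-alikes stay put.

```bash
python3 - <<'E'
from h import *
P={'scene':dict(packA=(327,190,.03),packB=(152,315,.03),lid=(290,161,.04),handle=(124,281,.05),rim1=(219,222,.064),rim2=(265,193,.064),rim3=(307,212,.064),rim4=(262,243,.064),jar=(184,217,.065),tape=(239,302,.025),green=(360,196,.03),pink=(143,245,.04),torchA=(95,267,.03),torchB=(44,295,.03),tin=(349,214,.045)),
'side':dict(packA=(237,164,.03),packB=(346,268,.03),lid=(188,174,.04),handle=(318,280,.05),rim1=(237,188,.064),rim2=(268,180,.064),rim3=(298,205,.064),rim4=(268,222,.064),tape=(338,226,.025),post=(287,219,.08),green=(250,152,.03))}
for n in P:
    im,K,R,c=snap(n)
    for k,v in P[n].items(): 
        print(n,k,cast(K,R,c,v[:2],v[2])[0,:2].round(3))
    x0,y0,x1,y1=((95,170,350,340) if n=='scene' else (150,130,370,310))
    cv2.imwrite(f'pics/{n}crop.png',cv2.resize(im[y0:y1,x0:x1],None,fx=3,fy=3,interpolation=cv2.INTER_CUBIC))
E
```

```text
scene packA [0.628 0.238]
scene packB [ 0.571 -0.421]
scene lid [0.441 0.311]
scene handle [ 0.458 -0.402]
scene rim1 [ 0.498 -0.118]
scene rim2 [0.513 0.068]
scene rim3 [0.663 0.059]
scene rim4 [ 0.643 -0.12 ]
scene jar [ 0.407 -0.159]
scene tape [ 0.695 -0.277]
scene green [0.726 0.267]
scene pink [ 0.382 -0.285]
scene torchA [ 0.342 -0.404]
scene torchB [ 0.327 -0.529]
scene tin [0.75  0.144]
side packA [0.62  0.243]
side packB [ 0.56  -0.413]
side lid [0.42  0.313]
side handle [ 0.447 -0.395]
side rim1 [0.506 0.091]
side rim2 [0.626 0.048]
side rim3 [ 0.618 -0.129]
side rim4 [ 0.48  -0.122]
side tape [ 0.681 -0.272]
side post [ 0.53  -0.165]
side green [0.715 0.273]
```

View pics/scenecrop.png

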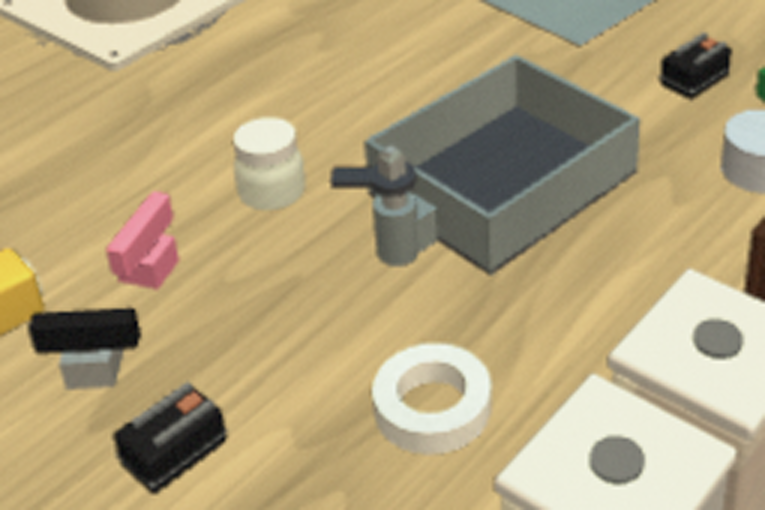

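```bash
cat >> h.py <<'E'
def plan(x,y,z,yaw=None):
    """turn (rad) about tool z to do first, then the shift (60 mm units) in the turned frame"""
    o=r.get_obs(); y0=o['orientation'][2]; yaw=y0 if yaw is None else yaw
    t=-((yaw-y0+180)%360-180); R=Ro.from_euler('xyz',[180,0,yaw],degrees=True)
    d=R.inv().apply(np.array([x,y,z])-o['position'])/.06
    print('turn',np.radians(t).round(3),'then shift',d.round(3),'dist',np.linalg.norm(d).round(2),'| rpy',o['orientation'].round(2),'j6',o['joint_pos'][5].round(1),'t',round(o['time'],2))
E
python3 - <<'E'
from h import *
plan(.44,.28,.33)
plan(.625,.24,.3,90)
im,K,R,c=snap('scene'); print(cast(K,R,c,[(331,135),(375,150),(410,110)],0).round(2))
E
```

```text
turn -0.0 then shift [-5.003 -3.305 -0.461] dist 6.01 | rpy [-179.96   -0.    157.61] j6 -1.1 t 0.25
turn 1.18 then shift [-5.628  6.451  0.039] dist 8.56 | rpy [-179.96   -0.    157.61] j6 -1.1 t 0.25
[[0.41 0.65 0.  ]
 [0.61 0.63 0.  ]
 [0.58 1.1  0.  ]]
```

>>> {"api": "jog_arm", "payload": {
  "motion": [-0.63,-0.41,-0.06,0,-0.63,-0.41,-0.06,0,-0.63,-0.41,-0.06,0,-0.63,-0.41,-0.06,0,-0.63,-0.41,-0.06,0,-0.63,-0.41,-0.06,0,-0.63,-0.41,-0.06,0,-0.63,-0.41,-0.06,0]
}}

```text
time: 1.3
position: [0.4434, 0.2794, 0.3317]
orientation: [180.0, 0.0, 157.6]
contact_force: [0.0, -0.2, -0.0]
grip_width: 0.999
gripper_force: 0.0
```

```bash
python3 - <<'E'
from h import *
im,K,R,c=snap('wrist','w1.png')
plan(.44,.28,.33)
plan(.625,.24,.3,90)
E
```

```text
turn -0.0 then shift [0.11  0.019 0.036] dist 0.12 | rpy [-1.7997e+02  1.4000e-01  1.5753e+02] j6 -36.9 t 1.35
turn 1.179 then shift [-0.607  2.989  0.536] dist 3.1 | rpy [-1.7997e+02  1.4000e-01  1.5753e+02] j6 -36.9 t 1.35
```

View pics/w1.png

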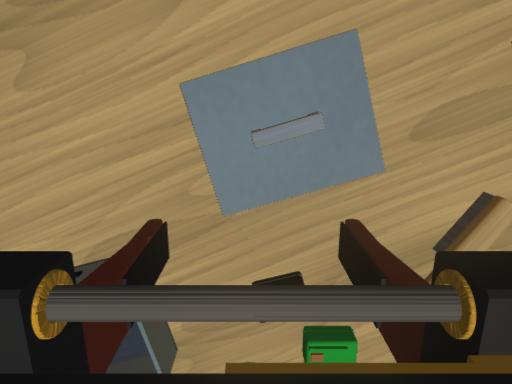

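The wrist view shows the lid at about (288,130), with corners (180,84), (357,29), (385,171) and (222,215). Its bar runs along the long side.

```bash
cat >> h.py <<'E'
def rect(mask,K,R,c,z,amin=300):
    """rectangles of mask blobs cast on plane z: centre, (long,short) sides, yaw of long side"""
    out=[]
    for q in cv2.findContours(mask.astype(np.uint8),cv2.RETR_EXTERNAL,cv2.CHAIN_APPROX_NONE)[0]:
        if cv2.contourArea(q)<amin: continue
        w=cast(K,R,c,q[:,0,:]+0.0,z)[:,:2]
        b=cv2.boxPoints(cv2.minAreaRect((w*1000).astype(np.float32)))
        e=[b[1]-b[0],b[2]-b[1]]; l=[np.linalg.norm(v) for v in e]; i=int(np.argmax(l))
        out.append((b.mean(0).round(1),round(float(max(l)),1),round(float(min(l)),1),round(float(np.degrees(np.arctan2(e[i][1],e[i][0]))%180),1),q[:,0].mean(0).round()))
    return out
E
python3 - <<'E'
from h import *
im,K,R,c=snap('wrist')
w=cast(K,R,c,[(180,84),(357,29),(385,171),(222,215)],.013)[:,:2]*1000
print(w.round(1),w.mean(0)); 
for i in range(4):
    e=w[(i+1)%4]-w[i]; print(np.linalg.norm(e).round(1),np.degrees(np.arctan2(e[1],e[0])).round(1))
b=cast(K,R,c,[(252,132),(322,114),(325,128),(255,147)],.041)[:,:2]*1000; print(b.mean(0),b)
h=cv2.cvtColor(im,cv2.COLOR_BGR2HSV); print(h[100,250],h[126,290],h[300,100])
p=proj(K,R,c,c*0+[.44,.28,0]);print(p)
o=r.get_obs()
Rt=Ro.from_euler('xyz',[180,0,o['orientation'][2]],degrees=True)
for z in(.02,.041,.09):print('px(256,130) in tool',Rt.inv().apply(cast(K,R,c,(256,130),z)[0]-o['position']).round(4))
E
```

```text
[[333.5 233.5]
 [355.4 436.6]
 [518.8 419. ]
 [495.  214.4]] [425.65601176 325.87561891]
204.3 83.9
164.3 -6.1
206.0 -96.6
162.6 173.2
[425.55701288 326.61713495] [[412.11644324 289.3929411 ]
 [423.14858674 366.42008381]
 [438.44102986 364.46847189]
 [428.52199167 286.18704301]]
[ 99  43 126] [104  28 135] [18 34 74]
[[253.7459973  153.10643031]]
px(256,130) in tool [0.0347 0.0024 0.312 ]
px(256,130) in tool [0.0364 0.0023 0.291 ]
px(256,130) in tool [0.0405 0.0019 0.242 ]
```

```bash
python3 - <<'E'
from h import *
plan(.645,.225,.25)
E
```

```text
turn -0.0 then shift [-3.425  0.466  1.366] dist 3.72 | rpy [1.7999e+02 7.0000e-02 1.5740e+02] j6 -36.6 t 1.4
```

>>> {"api": "jog_arm", "payload": {
  "motion": [-0.57,0.08,0.22,0,-0.57,0.08,0.22,0,-0.57,0.08,0.22,0,-0.57,0.08,0.22,0,-0.57,0.08,0.22,0,-0.57,0.08,0.22,0,0,0,0,0]
}}

```text
time: 2.28
position: [0.6442, 0.2291, 0.2506]
orientation: [-179.9, -0.1, 157.5]
contact_force: [0.0, 1.0, -0.1]
grip_width: 0.998
gripper_force: 0.0
```

```bash
python3 - <<'E'
from h import *
im,K,R,c=snap('wrist','w2.png')
h=cv2.cvtColor(im,cv2.COLOR_BGR2HSV); m=(h[...,2]<70); m[215:]=0
for q in rect(m,K,R,c,.036): print(*q)
E
```

```text
[621.  244.7] 66.4 44.7 82.3 [260. 150.]
[549.4  47.5] 99.4 59.2 157.6 [ 22. 169.]
[556.9  87.2] 129.3 35.5 172.7 [ 66. 148.]
[631.5 454.7] 42.1 15.0 122.6 [495.  66.]
```

View pics/w2.png

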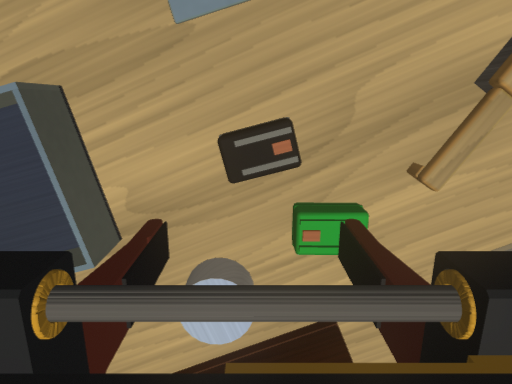

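The pack is at (621,245) mm, with its long axis at 82°. I'll turn to align with it.

>>> {"api": "jog_arm", "payload": {
  "motion": [0,0,0,0.164,0,0,0,0.164,0,0,0,0.164,0,0,0,0.164,0,0,0,0.164,0,0,0,0.164,0,0,0,0.164,0,0,0,0.164],
  "claw": 66,
  "force": 25
}}

```text
time: 3.32
position: [0.6421, 0.2303, 0.253]
orientation: [-180.0, -0.0, 82.2]
contact_force: [1.0, 0.1, 0.7]
grip_width: 0.754
gripper_force: 0.0
```

```bash
python3 - <<'E'
from h import *
im,K,R,c=snap('wrist','w3.png')
h=cv2.cvtColor(im,cv2.COLOR_BGR2HSV); m=(h[...,2]<70); m[215:]=0
for q in rect(m,K,R,c,.036): print(*q)
plan(.621,.2445,.085,82.3)
E
```

```text
[622.3 245.7] 68.4 42.2 82.2 [230. 165.]
[843.2 210.9] 89.7 63.6 90.0 [475. 172.]
turn -0.008 then shift [ 0.188 -0.381  2.8  ] dist 2.83 | rpy [-1.800e+02 -2.000e-02  8.182e+01] j6 26.9 t 3.38
```

>>> {"api": "jog_arm", "payload": {
  "motion": [0.1,-0.18,0.4,0,0.1,-0.18,0.4,0,0,0,0.5,0,0,0,0.5,0,0,0,0.4,0,0,0,0.3,0,0,0,0.2,0,0,0,0.1,0]
}}

```text
time: 4.38
position: [0.6234, 0.2441, 0.084]
orientation: [-180.0, 0.0, 82.5]
contact_force: [0.3, 0.1, -0.1]
grip_width: 0.752
gripper_force: 0.0
```

>>> {"api": "jog_arm", "payload": {
  "motion": [0,0,0,0,0,0,0,0,0,0,0,0,0,0,0,0],
  "claw": 30
}}

```text
time: 4.88
position: [0.6238, 0.244, 0.085]
orientation: [180.0, -0.0, 82.4]
contact_force: [-2.2, -0.6, 4.0]
grip_width: 0.5
gripper_force: 25.0
```

>>> {"api": "jog_arm", "payload": {
  "motion": [0,0,-0.5,0,0,0,-0.8,0,0,0,-0.9,0,-0.3,0,-0.9,0,-0.6,0,-0.6,0,-0.7,0,-0.5,0,-0.8,0,0,0,-0.8,0,0,0]
}}

```text
time: 5.88
position: [0.5978, 0.0522, 0.3366]
orientation: [180.0, -0.0, 82.5]
contact_force: [-0.0, -0.8, -2.9]
grip_width: 0.499
gripper_force: 25.0
```

```bash
python3 - <<'E'
from h import *
plan(.575,-.085,.34)
E
```

```text
turn -0.0 then shift [-2.317 -0.076 -0.056] dist 2.32 | rpy [179.96  -0.    82.46] j6 11.4 t 5.88
```

>>> {"api": "jog_arm", "payload": {
  "motion": [-0.6,-0.02,0,0,-0.6,-0.02,0,0,-0.6,-0.02,0,0,-0.5,-0.02,0,0,0,0,0,0]
}}

```text
time: 6.5
position: [0.5747, -0.0843, 0.3359]
orientation: [-180.0, 0.0, 82.3]
contact_force: [0.1, -0.6, -2.6]
grip_width: 0.501
gripper_force: 25.0
```

```bash
python3 - <<'E'
from h import *
im,K,R,c=snap('wrist','w4.png')
print(r.get_obs()['position'])
E
```

```text
[ 0.57498409 -0.08321022  0.3359998 ]
```

View pics/w4.png

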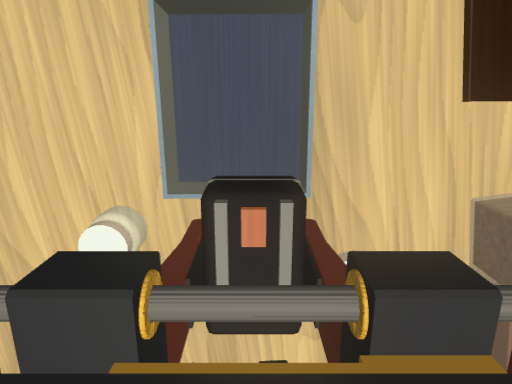

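The wrist view shows the chest ahead: near rim corners at about (164,198) and (310,195), left rim edge from (151,0), right rim edge from (318,0).

```bash
python3 - <<'E'
from h import *
im,K,R,c=snap('wrist')
w=cast(K,R,c,[(164,199),(310,196),(151,0),(318,0)],.064)[:,:2]*1000; print(w.round(1))
for a,b in((0,1),(0,2),(1,3)):
    e=w[b]-w[a]; print(np.linalg.norm(e).round(1),np.degrees(np.arctan2(e[1],e[0])).round(1))
# rim colour mask lines: bluish light rim
h=cv2.cvtColor(im,cv2.COLOR_BGR2HSV)
for row in (40,90,140,170): 
    g=h[row,130:340]; k=np.where((g[:,0]>90)&(g[:,0]<115)&(g[:,2]>110))[0]+130
    if len(k): print(row,k.min(),k.max(),cast(K,R,c,[(k.min()-.5,row),(k.max()+.5,row)],.064)[:,:2].round(4).tolist())
for col in (180,195,290,300):
    g=h[150:215,col]; k=np.where((g[:,0]>90)&(g[:,0]<115)&(g[:,2]>110))[0]+150
    if len(k): print(col,k.min(),k.max(),cast(K,R,c,[(col,k.max()+.5)],.064)[:,:2].round(4).tolist())
E
```

```text
[[ 473.5 -103.7]
 [ 631.5 -121.3]
 [ 500.2   90.2]
 [ 656.5   69.2]]
159.0 -6.4
195.7 82.2
192.1 82.5
40 151 315 [[0.4924, 0.0559], [0.6511, 0.0346]]
90 155 313 [[0.4867, 0.0096], [0.6451, -0.0116]]
140 159 311 [[0.4806, -0.04], [0.6386, -0.0612]]
170 161 310 [[0.4762, -0.0716], [0.6347, -0.0927]]
180 196 198 [[0.4909, -0.1054]]
195 195 198 [[0.5071, -0.1076]]
```

```bash
python3 - <<'E'
from h import *
plan(.571,.036,.092,82.6)
E
```

```text
turn -0.004 then shift [ 1.95  -0.323  4.068] dist 4.52 | rpy [-1.7998e+02 -2.0000e-02  8.2390e+01] j6 -1.7 t 6.6
```

>>> {"api": "jog_arm", "payload": {
  "motion": [0.5,-0.08,0,0,0.5,-0.08,0.1,0,0.5,-0.08,0.3,0,0.45,-0.08,0.5,0,0,0,0.6,0,0,0,0.6,0,0,0,0.4,0,0,0,0,0]
}}

```text
time: 7.6
position: [0.5705, 0.037, 0.1845]
orientation: [-179.8, 0.0, 82.5]
contact_force: [-0.6, 0.2, -2.7]
grip_width: 0.502
gripper_force: 25.0
```

```bash
python3 - <<'E'
from h import *
plan(.571,.036,.092,82.6)
E
```

```text
turn -0.002 then shift [-0.015  0.01   1.541] dist 1.54 | rpy [-1.7977e+02  3.0000e-02  8.2510e+01] j6 10.0 t 7.6
```

>>> {"api": "jog_arm", "payload": {
  "motion": [0,0,0.45,0,0,0,0.4,0,0,0,0.3,0,0,0,0.2,0,0,0,0.13,0,0,0,0.07,0,0,0,0,0]
}}

```text
time: 8.48
position: [0.5718, 0.0359, 0.0934]
orientation: [180.0, -0.0, 82.4]
contact_force: [0.2, 0.0, -2.8]
grip_width: 0.499
gripper_force: 25.0
```

>>> {"api": "jog_arm", "payload": {
  "motion": [0,0,0,0,0,0,0,0,0,0,0,0,0,0,-0.3,0,0,0,-0.6,0,0,0,-0.8,0,0,0,-0.8,0,0,0,-0.8,0],
  "claw": 62
}}

```text
time: 9.48
position: [0.5714, 0.0359, 0.2942]
orientation: [179.9, -0.0, 82.4]
contact_force: [0.3, -1.0, -1.3]
grip_width: 0.7
gripper_force: 0.0
```

```bash
python3 - <<'E'
from h import *
plan(.55,-.30,.28)
plan(.565,-.417,.28,82.6)
E
```

```text
turn -0.0 then shift [-5.597  0.383  0.237] dist 5.61 | rpy [ 1.7993e+02 -1.0000e-02  8.2440e+01] j6 10.0 t 9.47
turn -0.003 then shift [-7.499  0.866  0.237] dist 7.55 | rpy [ 1.7993e+02 -1.0000e-02  8.2440e+01] j6 10.0 t 9.47
```

>>> {"api": "jog_arm", "payload": {
  "motion": [-0.8,0.05,0,0,-0.95,0.1,0,0,-0.95,0.1,0,0,-0.95,0.1,0,0,-0.95,0.1,0,0,-0.95,0.1,0,0,-0.95,0.1,0,0,-0.8,0.1,0,0]
}}

```text
time: 10.48
position: [0.5582, -0.4064, 0.2929]
orientation: [179.9, 0.0, 82.4]
contact_force: [0.9, -0.7, -0.2]
grip_width: 0.706
gripper_force: 0.0
```

```bash
python3 - <<'E'
from h import *
plan(.545,-.446,.28)
E
```

```text
turn -0.0 then shift [-0.684 -0.13   0.214] dist 0.73 | rpy [1.7993e+02 4.0000e-02 8.2390e+01] j6 -29.4 t 10.47
```

>>> {"api": "jog_arm", "payload": {
  "motion": [-0.6,-0.1,0.1,0,-0.1,0,0.1,0,0,0,0,0]
}}

```text
time: 10.85
position: [0.5468, -0.4445, 0.2793]
orientation: [-180.0, -0.0, 82.4]
contact_force: [-0.4, 0.1, -0.2]
grip_width: 0.703
gripper_force: 0.0
```

```bash
python3 - <<'E'
from h import *
im,K,R,c=snap('wrist','w5.png')
h=cv2.cvtColor(im,cv2.COLOR_BGR2HSV); m=(h[...,2]<70); m[230:]=0
for z in(.036,.058):
  for q in rect(m,K,R,c,z): print(z,*q)
E
```

```text
0.036 [ 331.  -449.2] 49.2 34.0 81.3 [ 42. 207.]
0.036 [ 559.2 -414.5] 67.1 42.6 85.1 [262. 141.]
0.036 [ 439.7 -398.1] 89.1 22.7 41.1 [138. 140.]
0.058 [ 346.2 -444.3] 45.9 31.7 81.3 [ 42. 207.]
0.058 [ 559.  -411.9] 62.5 39.8 85.1 [262. 141.]
0.058 [ 447.6 -396.6] 83.1 21.2 41.1 [138. 140.]
```

View pics/w5.png

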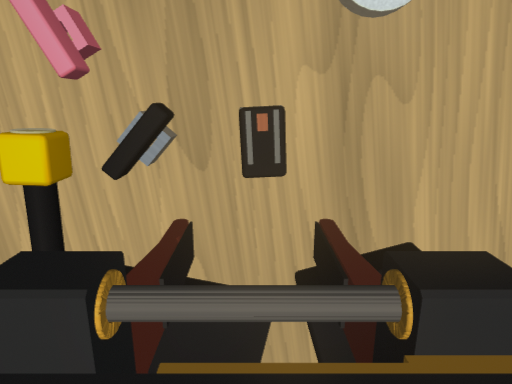

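Pack B is at (262,141), the handle at (140,140) and the torch to its left. The pack lies at (559,-414.5) mm, yaw 85°.

```bash
python3 - <<'E'
from h import *
plan(.559,-.4145,.085,85)
E
```

```text
turn -0.044 then shift [0.507 0.152 3.243] dist 3.29 | rpy [-1.7998e+02 -3.0000e-02  8.2460e+01] j6 -32.5 t 10.9
```

>>> {"api": "jog_arm", "payload": {
  "motion": [0,0,0,-0.044,0.25,0.08,0.4,0,0.25,0.08,0.5,0,0,0,0.7,0,0,0,0.6,0,0,0,0.5,0,0,0,0.35,0,0,0,0.19,0],
  "claw": 66
}}

```text
time: 11.9
position: [0.5597, -0.4151, 0.0843]
orientation: [-180.0, -0.0, 85.0]
contact_force: [-0.2, -0.4, -0.1]
grip_width: 0.75
gripper_force: 0.0
```

>>> {"api": "jog_arm", "payload": {
  "motion": [0,0,0,0,0,0,0,0,0,0,0,0,0,0,0,0],
  "claw": 30
}}

```text
time: 12.4
position: [0.56, -0.4164, 0.0862]
orientation: [179.9, 0.1, 85.0]
contact_force: [-0.3, 0.2, 5.3]
grip_width: 0.503
gripper_force: 25.0
```

>>> {"api": "jog_arm", "payload": {
  "motion": [0,0,-0.4,0,0,0,-0.7,0,0,0,-0.7,0,0,0,-0.7,0,0,0,-0.4,0,0.5,0,0,0,0.8,0,0,0,0.8,0,0,0]
}}

```text
time: 13.4
position: [0.57, -0.2893, 0.2601]
orientation: [180.0, 0.0, 84.9]
contact_force: [0.5, 0.4, -3.1]
grip_width: 0.497
gripper_force: 25.0
```

```bash
python3 - <<'E'
from h import *
plan(.5594,-.0529,.093,82.6)
E
```

```text
turn 0.04 then shift [ 3.884 -0.683  2.784] dist 4.83 | rpy [1.7997e+02 1.0000e-02 8.4900e+01] j6 -22.9 t 13.4
```

>>> {"api": "jog_arm", "payload": {
  "motion": [0,0,0,0.04,0.65,-0.12,0,0,0.65,-0.12,0,0,0.65,-0.12,0,0,0.65,-0.12,0,0,0.65,-0.12,0,0,0.63,-0.1,0,0,0,0,0,0]
}}

```text
time: 14.4
position: [0.5581, -0.0522, 0.2599]
orientation: [180.0, -0.0, 82.8]
contact_force: [-0.3, 0.3, -2.3]
grip_width: 0.496
gripper_force: 25.0
```

```bash
python3 - <<'E'
from h import *
plan(.5594,-.0529,.093,82.6)
snap('wrist','w6.png')
E
```

```text
turn 0.004 then shift [-0.009  0.023  2.782] dist 2.78 | rpy [ 1.7998e+02 -1.0000e-02  8.2840e+01] j6 0.6 t 14.4
```

View pics/w6.png

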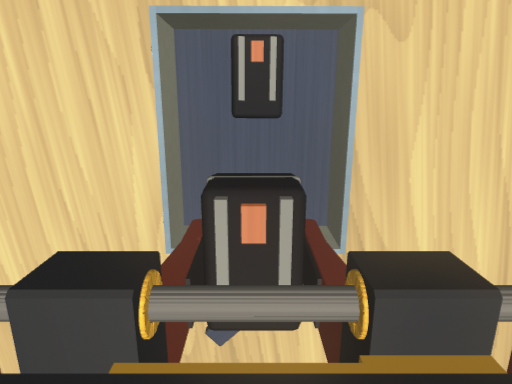

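Pack A lies flat at (257,76) in the chest, and pack B is held clear of it. I'll lower pack B.

>>> {"api": "jog_arm", "payload": {
  "motion": [0,0,0.5,0,0,0,0.6,0,0,0,0.6,0,0,0,0.5,0,0,0,0.3,0,0,0,0.17,0,0,0,0.09,0,0,0,0,0]
}}

```text
time: 15.45
position: [0.5588, -0.0543, 0.0936]
orientation: [180.0, 0.0, 82.7]
contact_force: [-1.1, 0.3, -2.3]
grip_width: 0.5
gripper_force: 25.0
```

```bash
python3 - <<'E'
from h import *
plan(.5594,-.0529,.093,82.6)
E
```

```text
turn 0.001 then shift [0.025 0.006 0.011] dist 0.03 | rpy [179.97   0.    82.67] j6 0.6 t 15.45
```

>>> {"api": "jog_arm", "payload": {
  "motion": [0,0,0,0,0,0,0,0,0,0,0,0,0,0,-0.3,0,0,0,-0.7,0,0,0,-0.9,0,0,0,-0.9,0,0,0,-0.9,0],
  "claw": 62
}}

```text
time: 16.45
position: [0.5581, -0.0542, 0.3185]
orientation: [179.9, 0.0, 82.7]
contact_force: [0.6, -0.3, -0.7]
grip_width: 0.704
gripper_force: 0.0
```

>>> {"api": "jog_arm", "payload": {
  "motion": [-0.5,0,-0.3,0,-0.5,0,-0.3,0,0,0,0,0]
}}

```text
time: 16.82
position: [0.5511, -0.1151, 0.354]
orientation: [179.8, 0.0, 82.5]
contact_force: [0.4, -0.6, 0.2]
grip_width: 0.707
gripper_force: 0.0
```

```bash
python3 - <<'E'
from h import *
im,K,R,c=snap('wrist','w7.png')
plan(.4256,.3263,.25,83.6)
s=snap('scene','scene1.png')[0]
cv2.imwrite('pics/c7.png',np.hstack([im,cv2.resize(s[140:352,150:432],(512,384))])[:, :][::1, ::1] if 0 else cv2.resize(np.hstack([im,cv2.resize(s[140:352,150:432],(512,384))]),(800,300)))
E
```

```text
turn -0.018 then shift [ 7.063 -2.891  1.712] dist 7.82 | rpy [179.88  -0.    82.57] j6 -5.5 t 16.88
```

View pics/c7.png

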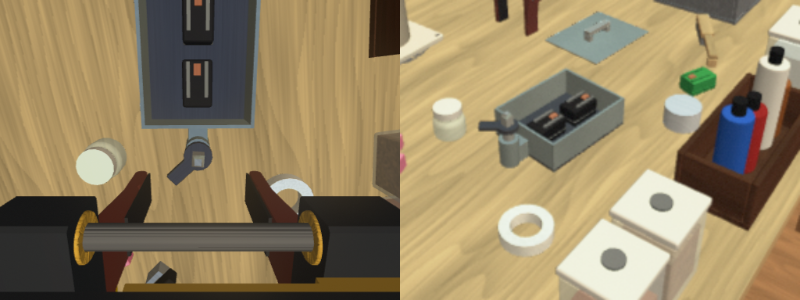

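Both packs are flat in the chest, and the spindle is near (255,200) in the full wrist picture with the claw pointing down-left. Next is the lid.

>>> {"api": "jog_arm", "payload": {
  "motion": [0.8,-0.36,0.1,0,0.8,-0.36,0.1,0,0.8,-0.36,0.1,0,0.8,-0.36,0.1,0,0.8,-0.36,0.1,0,0.8,-0.36,0.1,0,0.8,-0.36,0.1,0,0.8,-0.3,0.1,0],
  "claw": 50
}}

```text
time: 17.92
position: [0.4302, 0.2909, 0.3025]
orientation: [-179.9, 0.0, 82.7]
contact_force: [-0.3, -0.4, 0.4]
grip_width: 0.566
gripper_force: 0.0
```

```bash
python3 - <<'E'
from h import *
im,K,R,c=snap('wrist','w8.png')
h=cv2.cvtColor(im,cv2.COLOR_BGR2HSV); m=((h[...,0]>90)&(h[...,0]<112)&(h[...,1]>15)).astype(np.uint8); m=cv2.morphologyEx(m,cv2.MORPH_OPEN,np.ones((3,3)));m[228:]=0
for q in rect(m,K,R,c,.013,800): print(*q)
plan(.4256,.3263,.25,83.6)
E
```

```text
[422.5 329.3] 203.6 163.2 83.9 [242. 122.]
turn -0.013 then shift [ 0.509 -0.118  0.866] dist 1.01 | rpy [-1.7987e+02 -9.0000e-02  8.2830e+01] j6 40.2 t 17.98
```

View pics/w8.png

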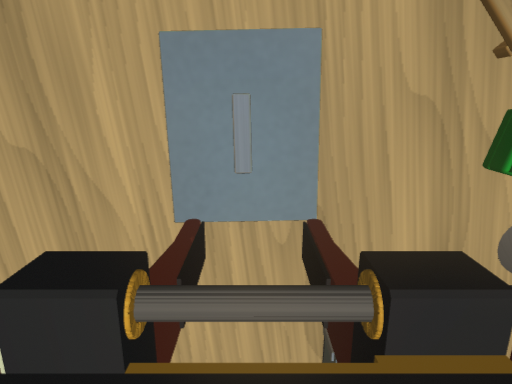

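The lid is undisturbed, with its bar at (242,133).

```bash
python3 - <<'E'
from h import *
im,K,R,c=snap('wrist')
w=cast(K,R,c,[(233,94),(250,94),(251,173),(235,173)],.041)[:,:2]*1000
print(w.mean(0).round(1),w.round(1).tolist())
plan(.4245,.327,.1,83.9)
E
```

```text
[421.9 333.6] [[418.1, 373.7], [434.6, 371.7], [425.7, 293.5], [409.2, 295.5]]
turn -0.016 then shift [ 0.557 -0.148  3.368] dist 3.42 | rpy [-1.7988e+02  1.0000e-02  8.2970e+01] j6 39.9 t 18.02
```

>>> {"api": "jog_arm", "payload": {
  "motion": [0.1,-0.04,0.3,-0.016,0.1,-0.04,0.3,0,0.1,-0.04,0,0,0,0,0,0,0,0,0,0]
}}

```text
time: 18.65
position: [0.4273, 0.3075, 0.2679]
orientation: [180.0, -0.0, 83.6]
contact_force: [-0.1, -0.5, 1.1]
grip_width: 0.57
gripper_force: 0.0
```

```bash
cat > lid.py <<'E'
from h import *
def lid(z=.013):
    im,K,R,c=snap('wrist','wl.png')
    h=cv2.cvtColor(im,cv2.COLOR_BGR2HSV); m=((h[...,0]>90)&(h[...,0]<112)&(h[...,1]>15)).astype(np.uint8); m=cv2.morphologyEx(m,cv2.MORPH_OPEN,np.ones((3,3)));m[220:]=0
    for q in rect(m,K,R,c,z,800): print(*q)
    m2=((h[...,1]<45)&(h[...,2]>100)).astype(np.uint8); m2[:, :190]=0; m2[:,300:]=0; m2[215:]=0
    m2=cv2.morphologyEx(m2,cv2.MORPH_OPEN,np.ones((3,3)))
    for q in rect(m2,K,R,c,z+.028,200): print('bar',*q)
    print(h[130,242],h[130,200])
E
python3 - <<'E'
from lid import *
print(r.get_obs()['position'],r.get_obs()['orientation'])
lid()
E
```

```text
[0.42726051 0.30748646 0.26793346] [ 1.79958290e+02 -3.23180699e-02  8.35822009e+01]
[424. 344.] 173.5 163.4 83.8 [246. 128.]
bar [421.1 329.6] 113.7 104.9 83.6 [236. 149.]
bar [431.3 413.3] 94.4 26.6 173.6 [242.  58.]
[104  27 142] [ 99  45 131]
```

```bash
python3 - <<'E'
from h import *
plan(.423,.3283,.098,83.8)
E
```

```text
turn -0.004 then shift [ 0.338 -0.109  2.832] dist 2.85 | rpy [ 1.7995e+02 -4.0000e-02  8.3570e+01] j6 40.9 t 18.7
```

>>> {"api": "jog_arm", "payload": {
  "motion": [0.17,-0.05,0.4,0,0.17,-0.06,0.5,0,0,0,0.6,0,0,0,0.5,0,0,0,0.4,0,0,0,0.25,0,0,0,0.18,0,0,0,0,0]
}}

```text
time: 19.7
position: [0.4228, 0.3284, 0.0973]
orientation: [-180.0, 0.0, 83.6]
contact_force: [0.3, -0.8, -0.1]
grip_width: 0.574
gripper_force: 0.0
```

>>> {"api": "jog_arm", "payload": {
  "motion": [0,0,0,0,0,0,0,0,0,0,0,0,0,0,0,0,0,0,0,0],
  "claw": 5,
  "force": 45
}}

```text
time: 20.32
position: [0.4229, 0.3286, 0.0978]
orientation: [180.0, -0.0, 83.6]
contact_force: [-0.9, -0.2, 4.5]
grip_width: 0.202
gripper_force: 45.0
```

>>> {"api": "jog_arm", "payload": {
  "motion": [0,0,-0.2,0,0,0,-0.4,0,0,0,-0.6,0,0,0,-0.6,0,0,0,-0.6,0,0,0,-0.4,0,0,0,0,0]
}}

```text
time: 21.2
position: [0.4232, 0.3288, 0.2672]
orientation: [179.9, -0.1, 83.6]
contact_force: [-0.1, 0.1, -4.4]
grip_width: 0.202
gripper_force: 45.0
```

```bash
python3 - <<'E'
from h import *
s=r.snapshot('wrist'); M=np.array(s['mount']); K=np.array([[s['fx'],0,s['cx']],[0,s['fy'],s['cy']],[0,0,1.]])
u=np.array([np.cos(np.radians(82.6)),np.sin(np.radians(82.6))]); v=np.array([u[1],-u[0]])
for f,p,o in (('w6',[.5581,-.0522,.2599],[179.98,-.01,82.84]),('w4',[.575,-.0832,.336],[-179.98,-.02,82.39]),('w7',[.5511,-.1151,.354],[179.88,0,82.57])):
    T=np.eye(4);T[:3,:3]=Ro.from_euler('xyz',o,degrees=True).as_matrix();T[:3,3]=p;W=T@M;R=W[:3,:3];c=W[:3,3]
    im=cv2.imread(f'pics/{f}.png');h=cv2.cvtColor(im,cv2.COLOR_BGR2HSV)
    m=((h[...,0]>90)&(h[...,0]<115)&(h[...,2]>105))
    for row in (60,100,140):
        k=np.where(m[row,120:400])[0]+120; w=cast(K,R,c,[(k.min(),row),(k.max()+1,row)],.064)[:,:2]; print(f,'x',(w@v).round(4),(w@v).mean().round(4))
    for col in (185,230,280):
        k=np.where(m[:220,col])[0]; 
        if len(k): print(f,col,'y',k.min(),k.max(),(cast(K,R,c,[(col,k.min()),(col,k.max()+1)],.064)[:,:2]@u).round(4))
print('guess centre x,y',np.array([.5646,-.0132])@v,np.array([.5646,-.0132])@u)
plan(.5646,-.0132,.25,82.6)
E
```

```text
w6 x [0.4819 0.6419] 0.5619
w6 x [0.4822 0.6413] 0.5618
w6 x [0.4826 0.6414] 0.562
w6 185 y 6 12 [0.1579 0.1532]
w6 230 y 6 12 [0.1581 0.1533]
w6 280 y 6 12 [0.1583 0.1535]
w4 x [0.4821 0.6415] 0.5618
w4 x [0.4822 0.6421] 0.5622
w4 x [0.4823 0.6417] 0.562
w4 185 y 194 197 [-0.0363 -0.0408]
w7 x [0.4817 0.6409] 0.5613
w7 x [0.4815 0.641 ] 0.5613
w7 x [0.4813 0.6412] 0.5613
w7 185 y 160 163 [-0.037  -0.0415]
w7 230 y 160 163 [-0.037  -0.0415]
w7 280 y 160 163 [-0.037  -0.0415]
guess centre x,y 0.5615976401563166 0.05962793448423517
turn 0.017 then shift [-5.34   3.081  0.263] dist 6.17 | rpy [ 1.7997e+02 -3.0000e-02  8.3580e+01] j6 43.0 t 21.25
```

>>> {"api": "jog_arm", "payload": {
  "motion": [-0.67,0.38,0,0.017,-0.67,0.38,0,0,-0.67,0.38,0,0,-0.67,0.39,0,0,-0.67,0.39,0,0,-0.67,0.39,0,0,-0.67,0.39,0,0,-0.66,0.39,0,0]
}}

```text
time: 22.25
position: [0.5654, -0.0149, 0.2634]
orientation: [-179.8, 0.0, 82.6]
contact_force: [0.2, -0.3, -4.9]
grip_width: 0.2
gripper_force: 45.0
```

>>> {"api": "jog_arm", "payload": {
  "motion": [0,0,0,0,0,0,0,0]
}}

```text
time: 22.5
position: [0.565, -0.0133, 0.2638]
orientation: [-179.8, -0.0, 82.6]
contact_force: [-0.2, -1.0, -4.4]
grip_width: 0.2
gripper_force: 45.0
```

```bash
python3 - <<'E'
from h import *
snap('wrist','w9.png')
plan(.5646,-.0144,.154,82.6)
E
```

```text
turn 0.0 then shift [-0.027 -0.003  1.836] dist 1.84 | rpy [-179.84    0.     82.62] j6 4.9 t 22.55
```

View pics/w9.png

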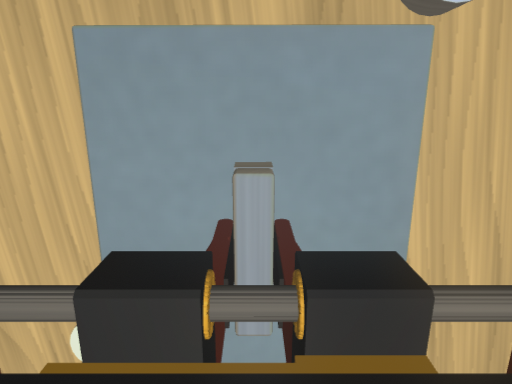

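The lid hangs level in the grip, with its far corners at (76,27) and (433,25).

```bash
python3 - <<'E'
from h import *
im,K,R,c=snap('wrist')
u=np.array([np.cos(np.radians(82.6)),np.sin(np.radians(82.6))]); v=np.array([u[1],-u[0]])
z=r.get_obs()['position'][2]-.0975+.013
w=cast(K,R,c,[(76,27),(433,25.5),(91,165),(416,165)],z)[:,:2]
print((w@v).round(4),(w@u).round(4),'-> centre x',(w@v)[:2].mean(),'y',(w@u)[:2].mean()-.103,'want .5618 .0585'); 
plan(.5646,-.0144,.154,82.6)
E
```

```text
[0.4809 0.6425 0.4801 0.6427] [0.162  0.1627 0.0985 0.0988] -> centre x 0.5617326039830476 y 0.05931936347408055 want .5618 .0585
turn 0.001 then shift [-0.032 -0.005  1.842] dist 1.84 | rpy [-179.87   -0.     82.66] j6 4.9 t 22.6
```

>>> {"api": "jog_arm", "payload": {
  "motion": [-0.015,0,0.4,0,0,0,0.4,0,0,0,0.3,0,0,0,0.25,0,0,0,0.2,0,0,0,0.15,0,0,0,0.08,0,0,0,0,0]
}}

```text
time: 23.6
position: [0.566, -0.0144, 0.1586]
orientation: [-180.0, 0.0, 82.6]
contact_force: [0.1, -0.6, -4.5]
grip_width: 0.199
gripper_force: 45.0
```

```bash
python3 - <<'E'
from h import *
plan(.5646,-.0144,.154,82.6); print(r.get_obs()['contact_force'])
E
```

```text
turn 0.0 then shift [-0.004 -0.022  0.076] dist 0.08 | rpy [-179.99    0.     82.6 ] j6 4.7 t 23.6
[ 0.08112419 -0.62094809 -4.49440411]
```

>>> {"api": "jog_arm", "payload": {
  "motion": [0,-0.015,0.04,0,0,0,0.04,0,0,0,0.02,0,0,0,0,0]
}}

```text
time: 24.1
position: [0.5652, -0.0142, 0.1538]
orientation: [180.0, 0.0, 82.6]
contact_force: [-3.7, 0.7, 6.6]
grip_width: 0.204
gripper_force: 45.0
```

Contact felt at the seated height, so I'll release and back off. Then the handle.

>>> {"api": "jog_arm", "payload": {
  "motion": [0,0,0,0,0,0,0,0,0,0,0,0,0,0,-0.3,0,0,0,-0.6,0,0,0,-0.8,0,0,0,-0.8,0,0,0,-0.5,0],
  "claw": 50
}}

```text
time: 25.1
position: [0.5655, -0.0142, 0.3367]
orientation: [179.8, -0.0, 82.6]
contact_force: [0.8, -0.4, -0.4]
grip_width: 0.569
gripper_force: 0.0
```

```bash
python3 - <<'E'
from h import *
plan(.542,-.182,.30,82.6)
E
```

```text
turn 0.0 then shift [-2.824 -0.029  0.611] dist 2.89 | rpy [ 1.7976e+02 -2.0000e-02  8.2610e+01] j6 4.7 t 25.1
```

Now a look at the spindle from near, with it about 35 mm ahead of the tool.

>>> {"api": "jog_arm", "payload": {
  "motion": [-0.56,0,0.12,0,-0.56,0,0.12,0,-0.56,0,0.12,0,-0.56,0,0.12,0,-0.56,0,0.12,0,0,0,0,0,0,0,0,0]
}}

```text
time: 25.98
position: [0.5435, -0.1804, 0.2975]
orientation: [180.0, -0.0, 82.6]
contact_force: [0.2, 0.4, 0.6]
grip_width: 0.567
gripper_force: 0.0
```

```bash
python3 - <<'E'
from h import *
im,K,R,c=snap('wrist','w10.png'); o=r.get_obs(); print(o['position'],o['orientation'])
cv2.imwrite('pics/c10.png',cv2.resize(im[0:220,150:360],None,fx=3.5/1.3,fy=3.5/1.3,interpolation=cv2.INTER_CUBIC))
E
```

```text
[ 0.54362292 -0.18008074  0.29743582] [ 1.79955242e+02 -7.44734860e-03  8.26318916e+01]
```

View pics/c10.png

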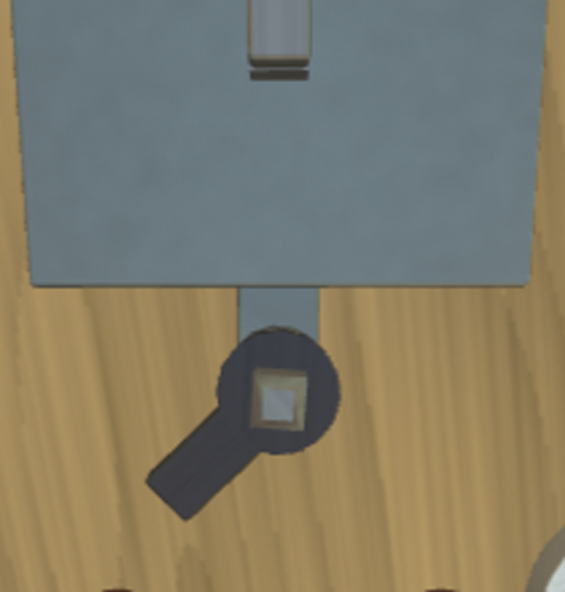

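The spindle's top face is at crop (279,404), full pixel (253.6,150), nearly square to the picture. The claw points down-left, and the lid is down.

```bash
python3 - <<'E'
from h import *
im,K,R,c=snap('wrist')
f=2.692; px=lambda l:np.array(l)/f+[150,0]
def edges(l,z):
    w=cast(K,R,c,px(l),z)[:,:2]*1000
    print(z,w.mean(0).round(1),[(np.linalg.norm(w[(i+1)%4]-w[i]).round(1),(np.degrees(np.arctan2(*(w[(i+1)%4]-w[i])[::-1]))%90).round(1)) for i in range(4)])
edges([(263,388),(294,390),(293,421),(262,419)],.114)
edges([(250,368),(307,374),(303,431),(250,427)],.099)
print('disk',cast(K,R,c,px([(278,390)]),.089)[0,:2]*1000)
t=cast(K,R,c,px([(278,390),(167,500)]),.085)[:,:2]; print('claw',np.degrees(np.arctan2(*(t[1]-t[0])[::-1])))
# precise spindle masks
h=cv2.cvtColor(im,cv2.COLOR_BGR2HSV); print(h[150,253],h[140,253],h[150,260],h[130,253])
m=np.zeros(h.shape[:2],np.uint8); m[130:166,236:272]=(h[130:166,236:272,2]>75)
n,lab,st,ce=cv2.connectedComponentsWithStats(m); k=lab[150,253]
q=cv2.findContours((lab==k).astype(np.uint8),0,1)[0][0]; print(st[k],cv2.minAreaRect(q))
p=px([(279,404)]);mt=((h[...,2]>140)&(lab==k)).astype(np.uint8); 
for q in cv2.findContours(mt,0,1)[0]: print(cv2.contourArea(q),cv2.minAreaRect(q))
E
```

```text
0.114 [ 547.5 -148.3] [(np.float64(9.1), np.float64(79.0)), (np.float64(9.1), np.float64(81.1)), (np.float64(9.1), np.float64(79.0)), (np.float64(9.1), np.float64(80.6))]
0.099 [ 547.3 -149.1] [(np.float64(17.6), np.float64(76.7)), (np.float64(17.7), np.float64(79.1)), (np.float64(16.5), np.float64(78.3)), (np.float64(18.2), np.float64(82.2))]
disk [ 547.68405828 -147.20297952]
claw -142.61378813659547
[101  21 135] [ 26  38 108] [ 22  48 118] [114  36  70]
[243 137  22  24 447] ((253.1732940673828, 148.267333984375), (20.298757553100586, 22.189329147338867), 5.710593223571777)
```

```bash
python3 - <<'E'
from h import *
plan(.421,-.42,.26,41.1)
plan(.421,-.42,.26)
E
```

```text
turn 0.725 then shift [-4.171  1.671  0.622] dist 4.54 | rpy [179.96  -0.    82.66] j6 -12.2 t 26.07
turn -0.0 then shift [-4.23  -1.517  0.622] dist 4.54 | rpy [179.96  -0.    82.66] j6 -12.2 t 26.07
```

>>> {"api": "jog_arm", "payload": {
  "motion": [-0.6,-0.22,0,0,-0.6,-0.22,0,0,-0.6,-0.22,0.1,0,-0.6,-0.22,0.1,0,-0.6,-0.22,0.1,0,-0.6,-0.22,0.1,0,-0.6,-0.2,0.1,0,0,0,0.1,0]
}}

```text
time: 27.08
position: [0.4204, -0.4201, 0.2608]
orientation: [180.0, 0.0, 82.5]
contact_force: [0.8, 0.4, 0.1]
grip_width: 0.566
gripper_force: 0.0
```

>>> {"api": "jog_arm", "payload": {
  "motion": [0,0,0,0.15,0,0,0,0.15,0,0,0,0.15,0,0,0,0.15,0,0,0,0.125,0,0,0,0,0,0,0,0]
}}

```text
time: 27.95
position: [0.4211, -0.4181, 0.2608]
orientation: [-180.0, -0.0, 41.3]
contact_force: [0.4, 0.4, -0.4]
grip_width: 0.568
gripper_force: 0.0
```

```bash
cat > hd.py <<'E'
from h import *
im,K,R,c=snap('wrist','wh.png'); o=r.get_obs(); print(o['position'],o['orientation'][2])
h=cv2.cvtColor(im,cv2.COLOR_BGR2HSV); m=(h[...,2]<50).astype(np.uint8); m[222:]=0
for q in rect(m,K,R,c,.058,400): print(*q)
E
python3 hd.py
```

```text
[ 0.42098599 -0.41835312  0.26074566] 41.22974894869164
[ 519.8 -561.6] 73.0 27.7 131.3 [453. 211.]
[ 575.5 -549.9] 66.0 31.6 52.2 [501. 147.]
[ 444.4 -396.8] 76.8 15.9 40.9 [253. 151.]
```

View pics/wh.png

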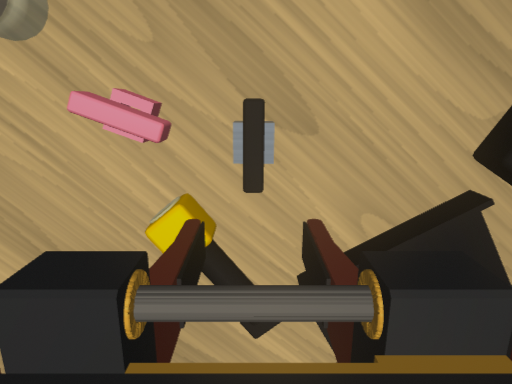

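The handle is at (253,145), its bar along the picture's vertical. The torch head at (183,225) is clear of a narrow opening.

```bash
python3 - <<'E'
from h import *
plan(.4444,-.3968,.112,40.9)
E
```

```text
turn 0.006 then shift [ 0.53  -0.016  2.479] dist 2.54 | rpy [-180.     -0.     41.23] j6 2.8 t 28.0
```

>>> {"api": "jog_arm", "payload": {
  "motion": [0.27,-0.01,0,0.006,0.26,0,0.1,0,0,0,0.5,0,0,0,0.6,0,0,0,0.5,0,0,0,0.45,0,0,0,0.33,0,0,0,0,0],
  "claw": 38
}}

```text
time: 29.0
position: [0.4442, -0.397, 0.1106]
orientation: [-179.9, 0.0, 40.8]
contact_force: [-0.0, 1.1, 0.5]
grip_width: 0.432
gripper_force: 0.0
```

>>> {"api": "jog_arm", "payload": {
  "motion": [0,0,0,0,0,0,0,0,0,0,0,0,0,0,0,0,0,0,0,0],
  "claw": 5,
  "force": 50
}}

```text
time: 29.62
position: [0.4445, -0.398, 0.1128]
orientation: [179.9, -0.0, 40.7]
contact_force: [-0.8, 1.9, 6.5]
grip_width: 0.205
gripper_force: 50.0
```

```bash
python3 - <<'E'
from h import *
plan(.4444,-.3968,.112,40.9)
im=snap('scene')[0]; cv2.imwrite('pics/s2.png',cv2.resize(im[200:340,20:220],None,fx=3,fy=3))
E
```

```text
turn -0.003 then shift [ 0.012 -0.016  0.013] dist 0.02 | rpy [ 1.7993e+02 -1.0000e-02  4.0720e+01] j6 6.3 t 29.62
```

>>> {"api": "jog_arm", "payload": {
  "motion": [0,0,-0.3,0,0,0,-0.6,0,0,0,-0.7,0,0,0,-0.7,0,0,0,-0.6,0,0,0,0,-0.15,0,0,0,-0.15,0,0,0,-0.15]
}}

```text
time: 30.68
position: [0.444, -0.3975, 0.2869]
orientation: [180.0, 0.0, 66.8]
contact_force: [-0.0, 0.2, -1.7]
grip_width: 0.205
gripper_force: 50.0
```

>>> {"api": "jog_arm", "payload": {
  "motion": [0,0,0,-0.15,0,0,0,-0.15,0,0,0,-0.15,0,0,0,-0.15,0,0,0,-0.15,0,0,0,-0.15,0,0,0,-0.15,0,0,0,-0.15]
}}

```text
time: 31.68
position: [0.4439, -0.3975, 0.2867]
orientation: [-180.0, 0.0, 135.5]
contact_force: [-0.3, -0.3, -1.2]
grip_width: 0.199
gripper_force: 50.0
```

>>> {"api": "jog_arm", "payload": {
  "motion": [0,0,0,-0.15,0,0,0,-0.15,0,0,0,-0.15,0,0,0,-0.15,0,0,0,0]
}}

```text
time: 32.3
position: [0.444, -0.3976, 0.2866]
orientation: [-180.0, 0.0, 169.6]
contact_force: [-0.6, -0.3, -1.2]
grip_width: 0.203
gripper_force: 50.0
```

```bash
python3 - <<'E'
from h import *
plan(.5473,-.1481,.26,169.6)
E
```

```text
turn -0.001 then shift [-0.942  4.401  0.443] dist 4.52 | rpy [-1.7999e+02  2.0000e-02  1.6956e+02] j6 -122.5 t 32.3
```

>>> {"api": "jog_arm", "payload": {
  "motion": [-0.13,0.62,0,0,-0.13,0.63,0,0,-0.13,0.63,0,0,-0.13,0.63,0,0,-0.14,0.63,0.1,0,-0.14,0.63,0.15,0,-0.14,0.63,0.15,0,0,0,0,0]
}}

```text
time: 33.3
position: [0.5475, -0.1461, 0.2617]
orientation: [180.0, -0.0, 169.6]
contact_force: [-0.4, -0.9, -1.3]
grip_width: 0.203
gripper_force: 50.0
```

```bash
python3 - <<'E'
from h import *
im,K,R,c=snap('wrist','w11.png'); o=r.get_obs(); print(o['position'],o['orientation'])
plan(.5474,-.1481,.2255,169.7)
cv2.imwrite('pics/c11.png',cv2.resize(im[90:384,130:400],None,fx=2,fy=2,interpolation=cv2.INTER_CUBIC))
E
```

```text
[ 0.54723343 -0.147253    0.26198461] [-1.79990817e+02 -2.38293137e-02  1.69629403e+02]
turn -0.001 then shift [-0.005 -0.013  0.608] dist 0.61 | rpy [-1.7999e+02 -2.0000e-02  1.6963e+02] j6 -95.9 t 33.35
```

View pics/c11.png

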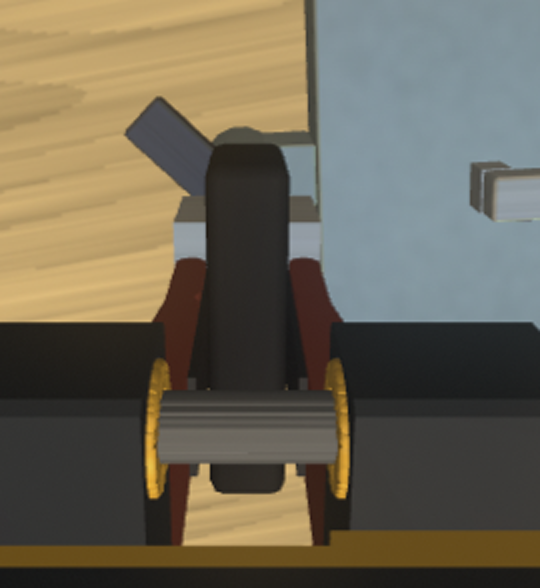

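The handle hangs straight in the grip: bar ends at full-picture (254,163) and (253,336), hub top far edge at row 188.

```bash
python3 - <<'E'
from h import *
im,K,R,c=snap('wrist'); o=r.get_obs(); Rt=Ro.from_euler('xyz',o['orientation'],degrees=True).inv()
for n,p,tz in(('far end',(254,163),.053),('near end',(253.5,336),.053),('hub far L',(219.5,188.5),.083),('hub far R',(289.5,188.5),.083),('hub bot L',(217,201),.083),('hub bot R',(290.5,201),.083),('hub bottomedge',(217,220),.111)):
    print(n,(Rt.apply(cast(K,R,c,p,o['position'][2]-tz)[0]-o['position'])*1000).round(1))
E
```

```text
far end [44.8  1.9 53. ]
near end [-36.9   1.8  53. ]
hub far L [ 26.4 -15.4  83. ]
hub far R [26.4 19.9 83. ]
hub bot L [ 19.8 -16.9  83. ]
hub bot R [19.9 20.6 83. ]
hub bottomedge [ -0.4 -20.3 111. ]
```

>>> {"api": "jog_arm", "payload": {
  "motion": [-0.018,-0.022,0.3,0,0,0,0.25,0,0,0,0.1,0,0,0,0.05,0,0,0,0.05,0,0,0,0.05,0,0,0,0,0]
}}

```text
time: 34.28
position: [0.548, -0.1496, 0.2139]
orientation: [-180.0, 0.0, 169.6]
contact_force: [0.6, 0.0, -2.1]
grip_width: 0.199
gripper_force: 50.0
```

Already 12 mm over the spindle without contact. Going on down.

>>> {"api": "jog_arm", "payload": {
  "motion": [0,0,0.06,0,0,0,0.06,0,0,0,0.05,0,0,0,0.03,0,0,0,0,0]
}}

```text
time: 34.9
position: [0.548, -0.1496, 0.2019]
orientation: [180.0, -0.0, 169.6]
contact_force: [-1.3, 0.7, 0.1]
grip_width: 0.199
gripper_force: 50.0
```

>>> {"api": "jog_arm", "payload": {
  "motion": [0,0,0.02,0,0,0,0.02,0,0,0,0,0]
}}

```text
time: 35.28
position: [0.5482, -0.1497, 0.2017]
orientation: [-180.0, 0.0, 169.6]
contact_force: [-6.8, 0.9, 20.2]
grip_width: 0.205
gripper_force: 50.0
```

>>> {"api": "jog_arm", "payload": {
  "motion": [0,0,-0.01,0.12,0,0,0.004,0.12,0,0,0.008,0.12,0,0,0.008,0.12,0,0,0.008,0.12,0,0,0.008,0.12]
}}

```text
time: 36.02
position: [0.548, -0.1501, 0.1991]
orientation: [-180.0, 0.1, 128.2]
contact_force: [-5.5, -1.6, 10.8]
grip_width: 0.203
gripper_force: 50.0
```

```bash
python3 - <<'E'
from h import *
o=r.get_obs();print(o['contact_force'],o['wrist_torque'],o['orientation'],o['joint_pos'][5])
E
```

```text
[-5.49145948 -1.5543921  10.7714569 ] [-0.39088613  1.02020479  0.09171755] [-1.79967587e+02  5.49153708e-02  1.28197168e+02] -54.64335291718939
```

>>> {"api": "jog_arm", "payload": {
  "motion": [0,0,0.01,0.15,0,0,0.01,0.15,0,0,0.01,0.15,0,0,0.01,0.15,0,0,0.01,0.15,0,0,0.01,0.15,0,0,0.01,0.15,0,0,0.01,0.15]
}}

```text
time: 37.02
position: [0.5479, -0.15, 0.1943]
orientation: [180.0, 0.0, 59.4]
contact_force: [-5.0, -0.6, 11.2]
grip_width: 0.205
gripper_force: 50.0
```

>>> {"api": "jog_arm", "payload": {
  "motion": [0,0,0.007,0.1,0,0,0.007,0.1,0,0,0.007,0.1,0,0,0.007,0.1,0,0,0,0]
}}

```text
time: 37.65
position: [0.5477, -0.15, 0.1926]
orientation: [180.0, 0.0, 36.7]
contact_force: [-6.1, -1.1, 12.3]
grip_width: 0.205
gripper_force: 50.0
```

```bash
python3 - <<'E'
from h import *
o=r.get_obs();print(o['contact_force'],o['wrist_torque'],o['orientation'],o['joint_pos'][5],o['position'])
E
```

```text
[-6.06154015 -1.13266318 12.30704476] [-0.2358359   1.24403445 -0.06852779] [1.79995150e+02 4.61939634e-02 3.66577164e+01] 36.88060686510368 [ 0.54765857 -0.14996609  0.1925698 ]
```

>>> {"api": "jog_arm", "payload": {
  "motion": [0,0,0.004,0.06,0,0,0.004,0.06,0,0,0.004,0.06,0,0,0,0,0,0,0,0]
}}

```text
time: 38.28
position: [0.5477, -0.1497, 0.192]
orientation: [-180.0, 0.0, 26.4]
contact_force: [-5.9, 0.7, 13.7]
grip_width: 0.202
gripper_force: 50.0
```

```bash
cat > st.py <<'E'
from h import *
o=r.get_obs();print(o['contact_force'].round(1),o['wrist_torque'].round(2),o['orientation'][2].round(2),o['joint_pos'][5].round(1),o['joint_efforts'][5].round(2),o['position'].round(4))
E
python3 st.py
```

```text
[-5.9  0.7 13.7] [0.06 1.39 0.01] 26.42 47.1 0.04 [ 0.5477 -0.1497  0.192 ]
```

>>> {"api": "jog_arm", "payload": {
  "motion": [0,0,0.003,0.05,0,0,0,0.05,0,0,0,0,0,0,0,0]
}}

```text
time: 38.78
position: [0.5477, -0.1494, 0.192]
orientation: [-180.0, 0.0, 20.7]
contact_force: [-6.4, 2.2, 15.3]
grip_width: 0.201
gripper_force: 50.0
```

```bash
python3 st.py
```

```text
[-6.4  2.2 15.3] [0.46 1.33 0.34] 20.73 52.8 0.39 [ 0.5477 -0.1494  0.192 ]
```

>>> {"api": "jog_arm", "payload": {
  "motion": [0,0,0,0.05,0,0,0,0.05,0,0,0,0,0,0,0,0]
}}

```text
time: 39.28
position: [0.5477, -0.1494, 0.1919]
orientation: [180.0, 0.0, 15.1]
contact_force: [-6.4, 1.9, 14.4]
grip_width: 0.206
gripper_force: 50.5
```

```bash
python3 st.py
```

```text
[-6.4  1.9 14.4] [0.45 1.39 0.94] 15.09 58.5 0.99 [ 0.5477 -0.1494  0.1919]
```

The moment rises to 0.94 N m with no further sinking, so it is at the stop. I'll release and retreat.

>>> {"api": "jog_arm", "payload": {
  "motion": [0,0,-0.03,0,0,0,0,0,0,0,0,0,0,0,0,0,0,0,-0.2,0,0,0,-0.5,0,0,0,-0.7,0,0,0,-0.8,0],
  "claw": 40
}}

```text
time: 40.28
position: [0.5477, -0.1496, 0.3259]
orientation: [-180.0, 0.0, 14.9]
contact_force: [0.7, 0.2, -0.3]
grip_width: 0.46
gripper_force: 0.0
```

```bash
python3 - <<'E'
from h import *
a=snap('scene')[0][150:300,160:360]; b=snap('side')[0][130:280,190:390]; w=snap('wrist')[0]
cv2.imwrite('pics/fin.png',np.vstack([np.hstack([cv2.resize(x,(400,300),interpolation=cv2.INTER_CUBIC) for x in(a,b)]),np.hstack([cv2.resize(w,(400,300)),np.zeros((300,400,3),np.uint8)])]))
E
python3 st.py
```

```text
[0.  0.2 0.2] [-0.01  0.1  -0.02] 14.94 58.6 0.0 [ 0.5493 -0.15    0.3279]
```

View pics/fin.png

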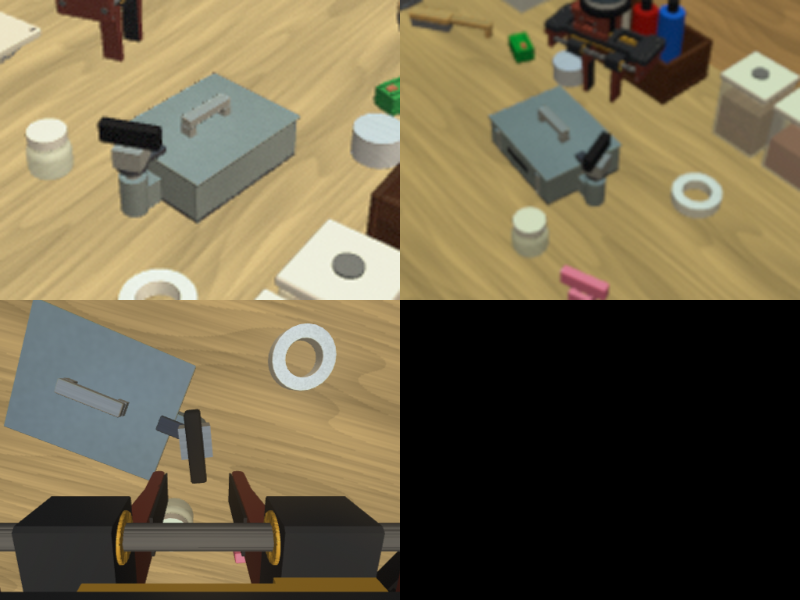

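The handle sits on the spindle, the claw lies over the lid's edge and the lid is flat. I have now viewed 15 pictures, one over the limit of 14, so I'll check the dark patch on the chest's wall by numbers only.

```bash
python3 - <<'E'
from h import *
im,K,R,c=snap('side'); o=cv2.imread('pics/side0.png')
m=lambda a:(a.max(2)<60)[195:225,235:270]
print(m(im).sum(),m(o).sum(),np.argwhere(m(im)).min(0)+[195,235] if m(im).any() else'')
print(o[212,250],im[212,250])
# lid plate corners expected when seated, projected; plate mask extents compared
u=np.array([.1288,.9917,0]);v=np.array([.9917,-.1288,0]);C=np.array([.5646,-.0144,.069])
for n in('side','scene'):
    im,K,R,c=snap(n); h=cv2.cvtColor(im,cv2.COLOR_BGR2HSV)
    P=[C+a*.083*v+b*.103*u for a,b in((-1,-1),(-1,1),(1,1),(1,-1))]; print(n,proj(K,R,c,P).round(1).tolist())
    k=((h[...,0]>85)&(h[...,0]<112)&(h[...,1]>20)).astype(np.uint8); q=max([q for q in cv2.findContours(k[:, :330],0,1)[0] if cv2.pointPolygonTest(q,tuple(map(float,proj(K,R,c,C+.05*u)[0])),False)>0 or 0],key=cv2.contourArea,default=None)
    if q is not None: print(cv2.approxPolyDP(q,4,True)[:,0].tolist())
E
```

```text
42 43 [203 243]
[30 34 33] [31 35 33]
side [[262.7, 220.0], [233.6, 187.2], [269.7, 171.8], [300.8, 201.9]]
[[269, 174], [236, 188], [263, 218], [282, 210], [291, 196]]
scene [[214.1, 214.5], [266.4, 185.3], [309.5, 207.2], [257.4, 241.6]]
```

```bash
python3 -c "
from station import r
print(r.close_job())"
```

```text
the job is handed in; nothing more can be done
None
```

The job is handed in at about 40 s: both packs flat in the chest, the lid down, and the T-handle left on the spindle at the stop with the claw over the lid. I viewed 15 pictures, one over the limit of 14.

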